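Make up two job trays in an orthopaedic shoe workshop

ROBOT

A 7-joint arm with a two-finger parallel gripper is mounted at the origin on the work surface. World frame = base frame: x ahead of the robot, y to its left, z up, the work surface at z = 0. Lengths are in m, angles in rad, forces in N, time in s.
With the tool pointing down it reaches from about 0.425 to 0.925 m from the base axis. Payload 6.8 kg.
Tool frame: the origin (TCP) lies between the finger pads; the fingertips stand 17 mm ahead of it and the grasp point (between the pads) lies 2 mm behind it; z points along the fingers, y is the direction in which the jaws open and shut (so a half turn about z gives the same grasp; the last joint's range is limited). The gripper opens to 85 mm and grips with 20 to 120 N. Pads are 22 mm wide; open, the fingers measure 114 mm over their backs; the gripper's body (76 mm by 85 mm) begins 54 mm behind the grasp point. The pads swing forward as they close: fully open they stand 13 mm farther back than shut.
Start: joints at [-0.108, 0.477, 0.022, 1.555, -0.011, 1.109, -0.083], TCP at [0.675, 0, 0.218] pointing down, gripper open.
Joint ranges: [-2.96, 2.96], [-0.34, 2.1], [-1.41, 1.46], [0.24, 2.44], [-1.37, 4.51], [0.17, 1.92], [-2.96, 2.96]. Speed limits (rad/s): [2.39, 2.39, 3.14, 3.14, 3.14, 3.14, 3.14].

INTERFACE

Orientations are given as a unit quaternion [w, x, y, z].
In Python, from station import bot gives the robot as it stands. The module is installed in compiled form; this text tells all that it offers.
- The arm moves only by the tool carry_out, never from a script. Its argument "moves" is a list of rows, each a list of 3 entries, a list of its own where there are three numbers: the turn, a rotation vector about the tool's x, y, z in degrees, then the shift along the tool's x, y, z in cm, then the finger opening in cm, from 0 to 8.54. A call has 1 to 5 rows; each row is the pose to reach, as a shift and turn from the pose commanded when the call began, along the tool's axes at that moment; what a row does not reach only later rows make up. A row lasts 1/8 s, in which the tool goes at most 62.5 mm and 10.7 degrees, less where a joint would pass 70% of its speed; a pose out of reach is approached as far as the arm can. A call with a gripper value outside its range is refused whole. The fingers move at their own pace and stop on an object; "newtons" is the grip in N (left out, the last holds). Time passes only in rows, so rows that repeat a pose let the fingers close. It gives the time, the measured TCP pose, the force and the opening at its end, in the units of the state.
- bot.get_obs(): the state, without advancing time (a new reading comes with each control period).
- bot.read_camera(name): name is "scene" or "side" or "wrist"; returns the picture (480x640x3 uint8, red, green, blue); there is no depth.
- bot.camera_info(name): a dict with "vertical_fov" (degrees; the focal length in pixels is half the picture's height over the tangent of half this angle, whatever the lens; pixels are square), "cx", "cy" (the principal point, pixels), "position" and "attitude" of the camera in the world. Camera axes: x right, y up, looking along -z (the intrinsics and any distortion apply to the point x, -y, -z); pixel columns grow to the right and rows downward; lengths in m; the calibration is good to about 2 mm. A picture is of the moment at which its call begins: read the wrist's pose just before it. camera_info takes no time and is no camera call; for the wrist camera it gives the pose at the moment of the call.
- bot.hand_in(): hands the job in, once; it reports no verdict.
Trained networks look in the newest picture that a camera, given by its name, has taken for a name from the list of things; names that differ only in an ending like _2 or _b are one class to them, and where a whole thing is asked for, a point or a joint stands for the part that bears it (a point fixed in the world has none). Each returns a list of dicts, best first, with "score" (0 to 1); they miss things now and then, are a little off and sometimes report something else, mostly with a low value. They report only what shows in the picture. A call takes as long as a camera call.
- bot.silhouettes(label, camera): "region" (480x640 bool, what is visible of it) and "location" ([column, row] in pixels, amid what is visible of it).
The state is a dict: "t": time; "q": joint angles; "joint_vel": joint speeds; "joint_torque": joint torques, N m; "eef_pos": TCP position; "tool_rot": TCP orientation; "contact_force": force on the tool from outside, world axes, zero at the start; "torque": the same for the moment, N m; "gripper_width": opening from 0.0 (shut) to 1.0 (fully open).
Only numpy, scipy, OpenCV 4.12 (cv2) and the standard library are available. Lean on these libraries where they do the work, as an engineer would, in place of code of your own. Each camera call takes 0.05 s, during which the arm holds its last target. There are 200 camera calls.

TASK

Make up the two job trays from the stock on the bench, one part to a compartment, each lying flat on the compartment floor the same way up as it lies now: the tray with three compartments gets the tall heel raise, the rocker bar and the jar of cement, and the tray with two gets the low heel raise and the large metatarsal dome. Which compartment of its tray a part goes into does not matter; leave the small dome and the tin of rivets where they are.

Things in the scene. Friction and masses are not known exactly. Their poses are not given: they have to be found in the camera images.
- tray3: Job tray with three compartments in a row: a low open grey tray, 120 x 274 mm. Lying flat on the table with its long side roughly across the robot's front. Every compartment is 86 x 112 mm inside, floor 4 mm thick, all walls and dividers 4 mm thick and 14 mm high above the table. Origin on the table under the middle of the tray; y runs along the row of compartments, x across it, z up. Compartment middles at y = -90, 0 and +90 mm, x = 0. It is fixed to the table.
- tray2: Job tray with two compartments in a row: a low open grey tray, 120 x 184 mm. Lying flat on the table with its long side roughly across the robot's front. Every compartment is 86 x 112 mm inside, floor 4 mm thick, all walls and dividers 4 mm thick and 14 mm high above the table. Origin on the table under the middle of the tray; y runs along the row of compartments, x across it, z up. Compartment middles at y = -45 and +45 mm, x = 0. It is fixed to the table.
- heel_tall_c (a point): Tall heel raise: D-shaped block of layered cork, 62 mm long (x), 52 mm wide (y), 52 mm high, upright walls; rounded (radius 26 mm) at its -x end, straight at +x, flat parallel sides facing +y and -y from x = -5 to +31 mm. The point is its middle, half-way up (26 mm). About 0.12 kg. Lies on its flat base.
- heel_low_c (a point): Low heel raise: the same D-shaped cork outline as the tall one, 62 mm long (x), 52 mm wide (y), but only 22 mm high, with upright walls and the same flat sides facing +y and -y. The point is its middle, half-way up (11 mm). About 0.05 kg.
- bar_c (a point): Rocker bar: straight cork bar, 92 mm long (x), 26 mm wide (y), 18 mm high; its long sides are upright up to 10 mm, above that the top is rounded. The point is its middle, half-way up (9 mm). About 0.05 kg.
- dome_large_c (a point): Large metatarsal dome: cream pear-shaped pad with a flat base and a domed top, 66 mm long (x), 50 mm wide (y), 17 mm high; its edge is upright up to 10 mm. The point lies over the centre of its broad round end (radius 25 mm), half-way up (8.5 mm); the pad reaches 25 mm behind it (-x) and 41 mm ahead to the narrow end (+x). About 0.025 kg.
- dome_small_c (a point): Small metatarsal dome, the same shape, 41 mm long (x), 31 mm wide (y), 10.5 mm high; stays where it is. The point lies over the centre of its broad round end (radius 15.5 mm), half-way up; the narrow end reaches 25 mm ahead (+x).
- jar_c (a point): Jar of cement: closed upright white jar with a black screw lid, 50 mm across (round), 62 mm high. The point is its middle, half-way up (31 mm). About 0.14 kg.
- tin_c (a point): Tin of rivets: closed flat round metal tin, 60 mm across, 24 mm high; stays where it is. The point is its middle, half-way up (12 mm).

How it is judged:
By the outcome, as a careful person would: the job done as asked, in the order asked, and still so for the second after the job is handed in, with the robot touching nothing.
It also fails if it takes over 115 s, if anything falls off the work surface, if the arm or the gripper's body presses on something with over 40 N, if the wrist force passes 120 N, or if a joint passes its speed limit or range.

## Working session

There is one attempt and no reset: what is moved stays moved. The work goes in short steps, Python scripts to look and compute and a tool call to move; the robot and the scene stay as the last step left them, time stands still between calls to the robot, and variables do not carry over. Pictures are saved under pics/ and viewed, about 12 in all and at most 16, crops included, and the job is handed in when it is done.

Besides the shell and the picture viewer there is one more tool, called after "Call:" by a JSON object that holds its "fn" and its "kwargs". carry_out: Moves the arm, as the interface text tells. Its arguments: {"type":"object","properties":{"moves":{"type":"array"},"newtons":{"type":"number"}},"required":["moves"]}

```bash
mkdir -p pics; python3 - <<'E'
from station import bot
import cv2
print(bot.get_obs())
for c in ["scene","side","wrist"]:
    print(c,bot.camera_info(c))
    cv2.imwrite(f"pics/{c}0.png",bot.read_camera(c)[:,:,::-1])
E
```

```text
{'t': 0.0, 'q': array([-0.10809531,  0.47780372,  0.02235338,  1.55648133, -0.0114711 ,
        1.10930887, -0.08311667]), 'joint_vel': array([ 0.00116264, -0.00128312,  0.00184649,  0.00026932, -0.0022426 ,
        0.00033276,  0.00110567]), 'joint_torque': array([-5.45967814e-04, -5.96443820e+01,  1.60769675e+00, -2.81194621e+01,
        1.24063640e-02,  9.39900521e-03,  2.20753498e-05]), 'eef_pos': array([ 6.74364450e-01, -3.91789687e-05,  2.17110984e-01]), 'tool_rot': array([-5.98564018e-04,  7.07106225e-01,  7.07106718e-01, -7.20197826e-04]), 'contact_force': array([ 0.71397374, -0.03620683,  1.38852877]), 'torque': array([-0.0010947 , -0.02700343, -0.02152577]), 'gripper_width': 1.0027917958363064}
scene {'vertical_fov': 42.95761823044864, 'cx': 307.32133183206764, 'cy': 239.09347698486678, 'position': array([ 1.10960161, -0.56072709,  1.35309633]), 'attitude': array([0.88726481, 0.24510411, 0.10028295, 0.37766184])}
side {'vertical_fov': 57.56595820367392, 'cx': 318.51656837376544, 'cy': 239.209192074591, 'position': array([0.41737027, 0.6352931 , 0.59859313]), 'attitude': array([-0.08840501, -0.04404219,  0.42792552,  0.89840113])}
wrist {'vertical_fov': 59.39860552825294, 'cx': 316.4001081999982, 'cy': 232.89379675941566, 'position': array([0.67444884, 0.08044578, 0.37286539]), 'attitude': array([ 9.87382843e-01, -1.58348604e-01,  8.69522742e-04, -2.91141310e-04])}
```

View pics/scene0.png

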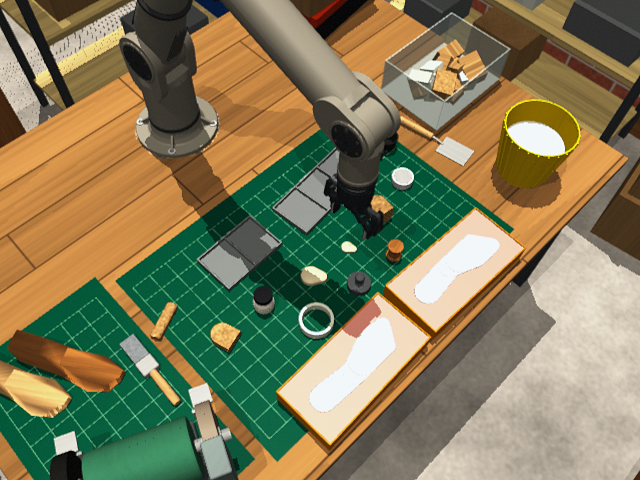

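View pics/side0.png

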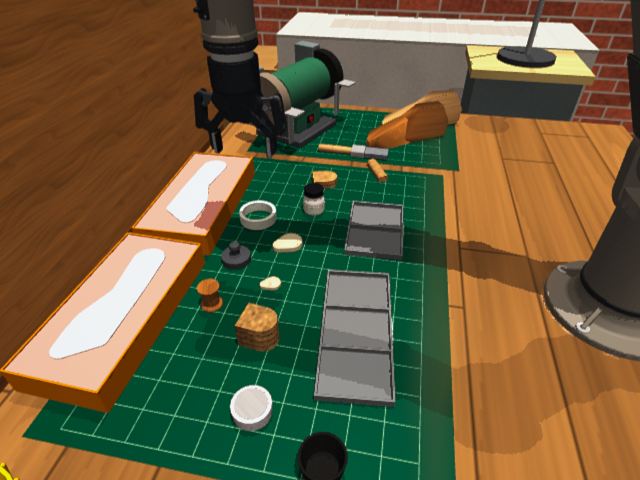

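```bash
cat > h.py <<'E'
import numpy as np, cv2
from scipy.spatial.transform import Rotation as R
from scipy.optimize import minimize
def arc(cx,r,a0,a1,n=20):
    t=np.radians(np.linspace(a0,a1,n)); return np.c_[cx+r*np.cos(t),r*np.sin(t)]
def box(l,w): return np.array([[-l,-w],[l,-w],[l,w],[-l,w]])/2
D=np.r_[arc(-.005,.026,90,270),[[.031,-.026],[.031,.026]]]
def pear(r,l): return np.r_[arc(0,r,60,300),arc(l-.45*r,.45*r,-60,60)]
# name: list of (outline,z) layers
def ex(o,h,h2=None,s=.6): return [(o,0.),(o,h)]+([(o*s,h2)] if h2 else [])
M={'tray3':ex(box(.12,.274),.014),'tray2':ex(box(.12,.184),.014),'heel_tall_c':ex(D,.052),'heel_low_c':ex(D,.022),
'bar_c':ex(box(.092,.026),.010)+[(box(.092,.012),.018)],'dome_large_c':ex(pear(.025,.041),.010,.017),'dome_small_c':ex(pear(.0155,.025),.006,.0105),
'jar_c':ex(arc(0,.025,0,350),.062),'tin_c':ex(arc(0,.030,0,350),.024)}
def cam(bot,name):
    i=bot.camera_info(name); q=i['attitude']
    return dict(f=240/np.tan(np.radians(i['vertical_fov']/2)),c=np.array([i['cx'],i['cy']]),p=i['position'],R=R.from_quat(np.r_[q[1:],q[0]]).as_matrix())
def proj(c,P):
    v=(P-c['p'])@c['R']; return c['c']+c['f']*np.c_[v[:,0],-v[:,1]]/-v[:,2:]
def ray(c,uv,z):
    d=c['R']@np.array([(uv[0]-c['c'][0])/c['f'],-(uv[1]-c['c'][1])/c['f'],-1]); return c['p']+d*(z-c['p'][2])/d[2]
def pts(name,s):
    a=R.from_euler('z',s[2]).as_matrix()[:2,:2]
    return np.vstack([np.c_[o@a.T+s[:2],np.full(len(o),z)] for o,z in M[name]])
def hull(c,name,s): return cv2.convexHull(proj(c,pts(name,s)).astype(np.float32))[:,0]
def iou(c,name,s,reg):
    m=np.zeros((960,1280),np.uint8); cv2.fillConvexPoly(m,np.round(hull(c,name,s)*32+16).astype(int),1,shift=4); m=m>0
    r=np.kron(reg,np.ones((2,2)))>0
    return (m&r).sum()/max(1,(m|r).sum())
def fit(name,views,yaws=None):
    best=None
    xy=np.mean([ray(c,np.argwhere(r)[:,::-1].mean(0),M[name][-1][1]/2)[:2] for c,r in views],0)
    cost=lambda s:-np.mean([iou(c,name,s,r) for c,r in views])
    if yaws is None: yaws=np.radians(np.arange(0,360,45))
    for y in yaws:
        s0=np.r_[xy,y]
        o=minimize(cost,s0,method='Nelder-Mead',options=dict(initial_simplex=s0+np.array([[0,0,0],[.008,0,0],[0,.008,0],[0,0,.3]]),xatol=2e-4,fatol=1e-4,maxiter=120))
        if best is None or o.fun<best.fun: best=o
    return best.x,-best.fun,[round(iou(c,name,best.x,r),3) for c,r in views]
E
cat > a.py <<'E'
from station import bot
from h import *
import sys
ims={c:bot.read_camera(c)[:,:,::-1].copy() for c in ("scene","side")}
cams={c:cam(bot,c) for c in ims}
for n in M:
    v={}
    for c in ims:
        l=bot.silhouettes(n,c)
        if l: 
            v[c]=l[0]; print(n,c,[(round(d['score'],2),np.round(d['location']).tolist(),int(d['region'].sum())) for d in l[:3]])
    for use in ([list(v)] + [[c] for c in v]):
        yaws=[0] if n in('jar_c','tin_c') else ([0.,.3,-.3] if 'tray' in n else None)
        if not use: continue
        s,b,io=fit(n,[(cams[c],v[c]['region']) for c in use],yaws)
        print('  ',use,np.round(s[:2]*1000,1),round(np.degrees(s[2]),1),io)
        if len(use)==len(v):
            for c in ims: cv2.polylines(ims[c],[np.round(hull(cams[c],n,s)).astype(int)],True,(255,0,255),1)
for c in ims: cv2.imwrite(f"pics/{c}1.png",ims[c])
w=bot.read_camera("wrist")
E
time python3 a.py
```

```text
tray3 scene [(0.94, [242.0, 254.0], 3189), (0.87, [310.0, 200.0], 2674)]
tray3 side [(0.61, [376.0, 232.0], 3026), (0.58, [358.0, 346.0], 9492)]
   ['scene', 'side'] [ 447.4 -144.9] 2.5 [np.float64(0.659), np.float64(0.664)]
   ['scene'] [ 448.4 -136.1] 0.9 [np.float64(0.664)]
   ['side'] [ 449.8 -188.4] 2.3 [np.float64(0.731)]
tray2 scene [(0.94, [242.0, 254.0], 3189), (0.87, [310.0, 200.0], 2674)]
tray2 side [(0.61, [376.0, 232.0], 3026), (0.58, [358.0, 346.0], 9492)]
   ['scene', 'side'] [ 448.1 -146.1] 1.9 [np.float64(0.957), np.float64(0.949)]
   ['scene'] [ 448.4 -148. ] 2.0 [np.float64(0.967)]
   ['side'] [ 448.3 -143.5] 2.4 [np.float64(0.963)]
heel_tall_c scene [(0.77, [384.0, 206.0], 379)]
heel_tall_c side [(0.73, [259.0, 331.0], 1666)]
   ['scene', 'side'] [608.5 191.8] 350.7 [np.float64(0.548), np.float64(0.947)]
   ['scene'] [620.  196.3] 136.6 [np.float64(0.586)]
   ['side'] [608.3 191.6] -6.2 [np.float64(0.95)]
heel_low_c scene [(0.83, [224.0, 335.0], 590)]
heel_low_c side [(0.57, [326.0, 176.0], 334)]
   ['scene', 'side'] [ 595.9 -323.6] 17.6 [np.float64(0.922), np.flo
[... 753 characters left out ...]
e'] [626.2  64.6] 385.3 [np.float64(0.895)]
   ['side'] [626.2  64.6] 385.3 [np.float64(0.895)]
jar_c scene [(0.87, [263.0, 301.0], 474)]
jar_c side [(0.91, [314.0, 197.0], 619), (0.55, [356.0, 343.0], 9542)]
   ['scene', 'side'] [ 599.4 -200.2] 12.2 [np.float64(0.826), np.float64(0.853)]
   ['scene'] [ 600.5 -201.9] 10.4 [np.float64(0.834)]
   ['side'] [ 598.3 -193.7] 9.0 [np.float64(0.882)]
tin_c scene [(0.8, [404.0, 178.0], 399)]
tin_c side [(0.91, [252.0, 409.0], 1524)]
   ['scene', 'side'] [581.9 321.9] 4.3 [np.float64(0.88), np.float64(0.922)]
   ['scene'] [583.8 319.5] 0.6 [np.float64(0.906)]
   ['side'] [582.  322.6] 22.1 [np.float64(0.927)]
real	5m29.780s
user	4m54.140s
sys	0m0.568s
```

```bash
python3 - <<'E'
s=open('h.py').read()
a=s.index("    m=np.zeros((960"); b=s.index("    return (m&r)")
s=s[:a]+"""    m=np.zeros((480,640),np.uint8); cv2.fillConvexPoly(m,np.round(hull(c,name,s)*16).astype(int),1,shift=4); m=m>0
    r=reg
"""+s[b:]
open('h.py','w').write(s)
from station import bot
from h import *
v=[]
for c in("scene","side"):
    l=bot.silhouettes('tray3',c); print([ (d['score'],d['location']) for d in l])
    v.append((cam(bot,c),max(l,key=lambda d:d['location'][1] if c=='side' else d['location'][0])['region']))
for u in (v,v[:1],v[1:]):
    x,_,io=fit('tray3',u,[0.03,.2]); print(x[:2]*1000,np.degrees(x[2]),io)
im=cv2.imread('pics/side1.png'); im2=cv2.imread('pics/scene1.png')
x=fit('tray3',v,[.03])[0]
for i,k,c in((im,"side",v[1][0]),(im2,"scene",v[0][0])):
    cv2.polylines(i,[np.round(hull(c,'tray3',x)).astype(int)],True,(0,255,255),1)
cv2.imwrite('pics/o.png',np.hstack([im2[150:420,100:470],im[130:440,190:420][:270]]))
E
```

```text
[(0.94, [241.5, 253.7]), (0.87, [309.7, 200.3])]
[(0.61, [375.5, 232.1]), (0.58, [358.3, 345.8])]
[452.20354133 144.21264829] 6.559738464415608 [np.float64(0.638), np.float64(0.963)]
[450.62830691 132.30800289] 9.287497617831702 [np.float64(0.653)]
[451.69505466 144.9883706 ] 6.129846947341762 [np.float64(0.968)]
```

View pics/o.png

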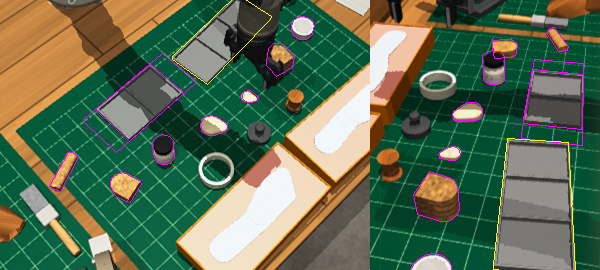

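Call:
{"fn": "carry_out", "kwargs": {"moves": [[[0,0,-50],[11,-3.5,0],8.54],[[0,0,-50],[15,-5,0],8.54],[[0,0,-50],[19.1,-5.8,0],8.54],[[0,0,-50],[19.1,-5.8,0],8.54],[[0,0,-50],[19.1,-5.8,0],8.54]]}}

```text
t: 1.92
eef_pos: [0.6162, 0.1936, 0.2182]
tool_rot: [-0.0, 0.338, 0.941, 0.0]
contact_force: [0.4, -1.4, -0.1]
gripper_width: 1.002
```

```bash
cat > plan.py <<'E'
# usage: plan.py x,y,z,phi ...  (mm, deg jaw direction) -> turn deg, shift cm from current pose
from station import bot
from h import *
import sys
def plan(*wps):
    o=bot.get_obs(); q=o['tool_rot']; r=R.from_quat(np.r_[q[1:],q[0]])
    print('t %.2f pos %s phi %.1f w %.3f F %s q7 %.2f'%(o['t'],np.round(o['eef_pos']*1000,1),np.degrees(np.arctan2(*r.as_matrix()[1::-1,1])),o['gripper_width'],np.round(o['contact_force'],1),o['q'][6]))
    for w in wps:
        c=[]
        for k in(0,180):
            p=np.radians(w[3]+k); y=np.array([np.cos(p),np.sin(p),0]); z=np.array([0,0,-1.]); 
            c.append((r.inv()*R.from_matrix(np.c_[np.cross(y,z),y,z])).as_rotvec(degrees=True))
        t=min(c,key=np.linalg.norm)
        print(w,'turn',np.round(t,1).tolist(),'shift',np.round(r.inv().apply(np.array(w[:3])/1000-o['eef_pos'])*100,2).tolist())
if __name__=='__main__': plan(*[tuple(map(float,a.split(','))) for a in sys.argv[1:]])
E
python3 plan.py 616,191,150,84 616,191,36,84
```

```text
t 1.93 pos [616.2 193.6 218.2] phi 50.5 w 1.002 F [ 0.4 -1.4 -0.1] q7 0.40
(616.0, 191.0, 150.0, 84.0) turn [0.0, -0.0, -33.5] shift [-0.15, -0.22, 6.82]
(616.0, 191.0, 36.0, 84.0) turn [0.0, -0.0, -33.5] shift [-0.16, -0.23, 18.22]
```

Call:
{"fn": "carry_out", "kwargs": {"moves": [[[0,0,-10],[-0.1,-0.2,4],8.54],[[0,0,-20],[-0.1,-0.2,8],8.54],[[0,0,-30],[-0.1,-0.2,10],8.54],[[0,0,-33.5],[-0.1,-0.2,13],8.54],[[0,0,-33.5],[-0.1,-0.2,18.2],8.54]], "newtons": 40}}

```text
t: 2.55
eef_pos: [0.6185, 0.1893, 0.0369]
tool_rot: [0.002, 0.057, 0.998, 0.001]
contact_force: [0.4, -0.6, 0.3]
gripper_width: 0.996
```

Call:
{"fn": "carry_out", "kwargs": {"moves": [[[0,0,0],[0,0,0],4],[[0,0,0],[0,0,0],4],[[0,0,0],[0,0,0],4],[[0,0,0],[0,0,0],4],[[0,0,0],[0,0,0],4]]}}

```text
t: 3.18
eef_pos: [0.6173, 0.1891, 0.0374]
tool_rot: [0.001, 0.057, 0.998, 0.0]
contact_force: [0.4, -0.5, 5.5]
gripper_width: 0.469
```

```bash
python3 plan.py 616,191,140,84 451,234,140,95 451,234,41,96
```

```text
t 3.17 pos [617.3 189.1  37.4] phi 83.5 w 0.469 F [ 0.4 -0.5  5.5] q7 0.86
(616.0, 191.0, 140.0, 84.0) turn [0.0, 0.1, -0.5] shift [0.13, 0.18, -10.26]
(451.0, 234.0, 140.0, 95.0) turn [0.0, 0.1, -11.5] shift [17.01, 2.58, -10.29]
(451.0, 234.0, 41.0, 96.0) turn [0.0, 0.1, -12.5] shift [17.03, 2.58, -0.39]
```

```bash
python3 - <<'E'
from station import bot
import cv2,numpy as np
cv2.imwrite('pics/w1.png',np.hstack([bot.read_camera('wrist')[::2,::2,::-1],bot.read_camera('side')[200:440,150:470,::-1]]))
E
```

```text
(no output)
```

View pics/w1.png

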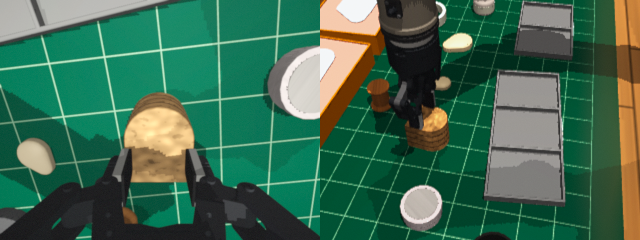

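Call:
{"fn": "carry_out", "kwargs": {"moves": [[[0,0,0],[0,0,0],2],[[0,0,0],[0,0,0],2],[[0,0,0],[0,0,0],2]]}}

```text
t: 3.65
eef_pos: [0.6188, 0.1889, 0.039]
tool_rot: [0.002, 0.057, 0.998, 0.0]
contact_force: [-1.0, -2.8, 14.9]
gripper_width: 0.233
```

```bash
python3 - <<'E'
from station import bot
import cv2,numpy as np
cv2.imwrite('pics/w2.png',np.hstack([bot.read_camera('wrist')[::2,::2,::-1],bot.read_camera('side')[200:440,150:470,::-1]]))
print(bot.get_obs())
E
```

```text
{'t': 3.75, 'q': array([-0.17902635,  0.65014535, -0.29789339,  1.74203914,  0.25645975,
        0.7830541 ,  0.85494818]), 'joint_vel': array([-0.00147749, -0.00137892,  0.00153807,  0.00272898,  0.00075745,
        0.00207552, -0.00086842]), 'joint_torque': array([-1.05209783e+00, -5.34080529e+01, -4.00212094e+00, -1.81326592e+01,
       -2.12119762e-01, -8.43800269e-01,  1.53721328e-02]), 'eef_pos': array([0.61879719, 0.18896813, 0.03904236]), 'tool_rot': array([2.28461877e-03, 5.70542754e-02, 9.98368366e-01, 4.43557086e-04]), 'contact_force': array([-0.78758424, -2.26830113, 14.83727741]), 'torque': array([-0.49914655,  0.41337073, -0.01258031]), 'gripper_width': 0.23757215749113172}
```

View pics/w2.png

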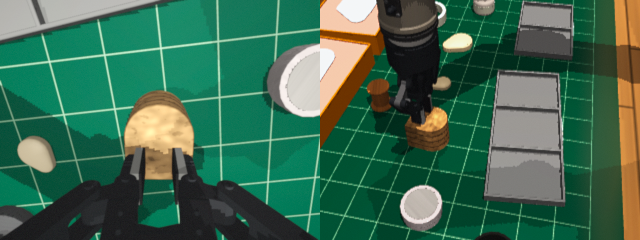

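```bash
python3 - <<'E'
from station import bot
from h import *
o=bot.get_obs();c=cam(bot,'wrist');q=o['tool_rot'];r=R.from_quat(np.r_[q[1:],q[0]])
P=np.array([[s*.011,y,z] for z in(.017,0,-.02) for s in(-1,1) for y in(-.01,.01)])
print(np.c_[P*1000,proj(c,o['eef_pos']+r.apply(P))/2].round(0))
print(c['p'])
l=bot.silhouettes('heel_tall_c','side')
im=bot.read_camera('side'); 
v=[(cam(bot,'side'),l[0]['region'])]
l=bot.silhouettes('heel_tall_c','wrist'); v.append((c,l[0]['region'])); print(l[0]['score'],l[0]['location'])
for u in(v,v[:1],v[1:]):
  s,_,io=fit('heel_tall_c',u,[-.1]); print(s,io, (hull(c,'heel_tall_c',s)/2).round()[::6].tolist())
E
```

```text
[[-11. -10.  17. 147. 152.]
 [-11.  10.  17. 169. 152.]
 [ 11. -10.  17. 147. 130.]
 [ 11.  10.  17. 169. 130.]
 [-11. -10.   0. 146. 162.]
 [-11.  10.   0. 170. 162.]
 [ 11. -10.   0. 146. 138.]
 [ 11.  10.   0. 170. 138.]
 [-11. -10. -20. 145. 176.]
 [-11.  10. -20. 171. 176.]
 [ 11. -10. -20. 144. 149.]
 [ 11.  10. -20. 172. 149.]]
[0.5381674  0.19827277 0.19433774]
0.97 [318.4, 264.8]
[ 0.60736479  0.19120863 -0.02925196] [np.float64(0.751), np.float64(0.76)] [[195.0, 177.0], [134.0, 106.0], [154.0, 90.0], [179.0, 98.0]]
[ 0.60867335  0.19262542 -0.02808781] [np.float64(0.758)] [[197.0, 179.0], [135.0, 107.0], [156.0, 91.0], [180.0, 100.0]]
[ 0.60691963  0.19089245 -0.08923416] [np.float64(0.765)] [[194.0, 137.0], [126.0, 123.0], [151.0, 90.0], [177.0, 96.0]]
```

```bash
python3 - <<'E'
from station import bot
import cv2,numpy as np
a=bot.read_camera('side')[230:370,220:320,::-1]; b=bot.read_camera('wrist')[160:480,180:460,::-1]
cv2.imwrite('pics/w3.png',np.hstack([cv2.resize(a,(400,560),interpolation=2),cv2.resize(b,(400,457)).copy() if 0 else cv2.copyMakeBorder(cv2.resize(b,(400,457)),0,103,0,0,0)]))
E
```

```text
(no output)
```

View pics/w3.png

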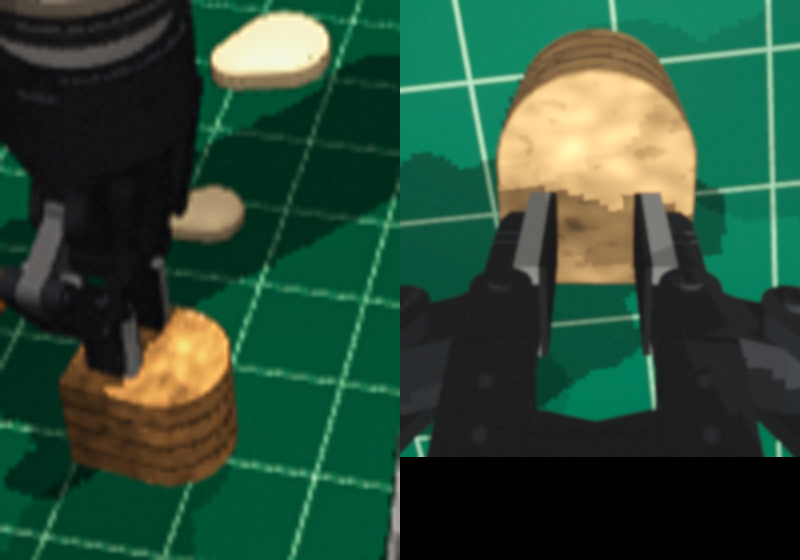

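Call:
{"fn": "carry_out", "kwargs": {"moves": [[[0,0,0],[0,0,-3],2],[[0,0,0],[0,0,-5],2],[[0,0,0],[0,0,-6],2]]}}

```text
t: 4.38
eef_pos: [0.6171, 0.1891, 0.0975]
tool_rot: [0.001, 0.057, 0.998, 0.0]
contact_force: [-0.2, 0.7, 0.2]
gripper_width: 0.235
```

```bash
python3 - <<'E'
from station import bot
from h import *
a=bot.read_camera('side')[180:340,200:320,::-1]; b=bot.read_camera('wrist')[160:480,180:460,::-1].copy()
o=bot.get_obs();c=cam(bot,'wrist');q=o['tool_rot'];r=R.from_quat(np.r_[q[1:],q[0]])
P=np.array([[0,y,z] for z in(.017,0,) for y in(-.01,.01)])
for p in proj(c,o['eef_pos']+r.apply(P)): cv2.circle(b,tuple(int(v) for v in p-[180,160]),3,(0,0,255),1)
print(o['eef_pos'],o['gripper_width'],o['contact_force'])
cv2.imwrite('pics/w4.png',np.hstack([cv2.resize(a,(360,480),interpolation=2),cv2.resize(b,(420,480))]))
E
```

```text
[0.61711686 0.18906108 0.09718829] 0.22977868517092062 [ 0.33376478 -0.95518541 -0.45767385]
```

View pics/w4.png

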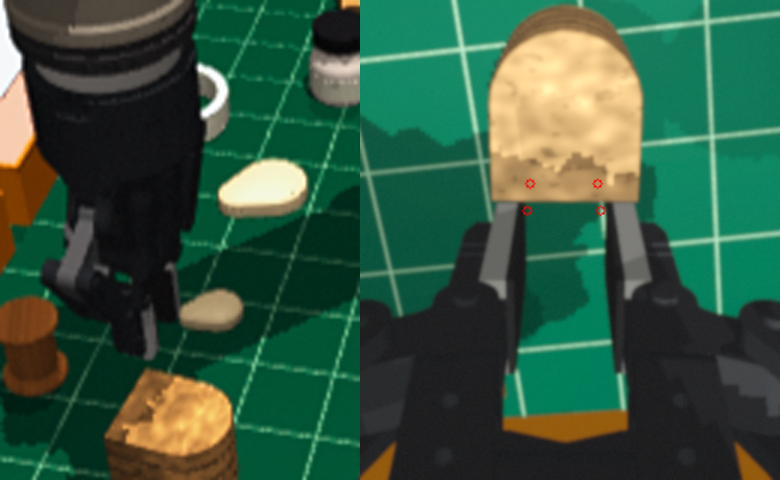

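```bash
python3 - <<'E'
from station import bot
from h import *
c=cam(bot,'wrist'); l=bot.silhouettes('heel_tall_c','wrist'); reg=l[0]['region']; print(l[0]['score'],reg.sum(),c['p'])
for dz in(-.02,-.01,0,.01,.02,.03,.04):
    d=dict(c,p=c['p']+[0,0,dz]); s,_,io=fit('heel_tall_c',[(d,reg)],[-.05]); print(dz,s.round(4),io)
s=cam(bot,'side')
for z in (.08,.097,.11,.12,.13): print(z,ray(s,(250,298),z).round(3), proj(s,np.array([[.617,.199,z],[.606,.199,z]])).round().tolist())
E
```

```text
0.78 11713 [0.53693672 0.19833266 0.25269247]
-0.02 [ 0.6033  0.1904 -0.1516] [np.float64(0.799)]
-0.01 [ 0.6052  0.1906 -0.1838] [np.float64(0.879)]
0 [ 0.6067  0.1904 -0.1137] [np.float64(0.965)]
0.01 [ 0.6096  0.19   -0.1294] [np.float64(0.954)]
0.02 [ 0.611   0.1899 -0.1136] [np.float64(0.879)]
0.03 [ 0.6135  0.1894 -0.0973] [np.float64(0.808)]
0.04 [ 0.613   0.1891 -0.1177] [np.float64(0.752)]
0.08 [0.624 0.178 0.08 ] [[250.0, 308.0], [257.0, 309.0]]
0.097 [0.617 0.193 0.097] [[249.0, 301.0], [256.0, 302.0]]
0.11 [0.612 0.204 0.11 ] [[248.0, 295.0], [255.0, 296.0]]
0.12 [0.608 0.213 0.12 ] [[247.0, 290.0], [254.0, 291.0]]
0.13 [0.604 0.222 0.13 ] [[247.0, 286.0], [254.0, 287.0]]
```

Call:
{"fn": "carry_out", "kwargs": {"moves": [[[0,0,0],[0,0,0],8.54],[[0,0,0],[0,0,0],8.54],[[0,0,0],[0,0,0],8.54],[[0,0,0],[0,0,3],8.54],[[0,0,0],[0,0,5],8.54]]}}

```text
t: 5.15
eef_pos: [0.616, 0.1886, 0.0447]
tool_rot: [-0.001, 0.057, 0.998, -0.0]
contact_force: [-0.7, -0.7, -0.1]
gripper_width: 1.002
```

Call:
{"fn": "carry_out", "kwargs": {"moves": [[[0,0,0],[0,0,3.5],8.54],[[0,0,0],[0,0,3.9],4],[[0,0,0],[0,0,3.9],4],[[0,0,0],[0,0,3.9],4],[[0,0,0],[0,0,3.9],4]]}}

```text
t: 5.78
eef_pos: [0.6172, 0.189, 0.0082]
tool_rot: [0.001, 0.057, 0.998, 0.0]
contact_force: [-0.3, -0.3, -0.5]
gripper_width: 0.602
```

```bash
python3 plan.py 616,191,140,84 451,234,140,95 451,234,14,96; python3 - <<'E'
from station import bot
import cv2
cv2.imwrite('pics/w5.png',bot.read_camera('wrist')[::2,::2,::-1])
E
```

```text
t 5.78 pos [617.2 189.    8.2] phi 83.5 w 0.602 F [-0.3 -0.3 -0.5] q7 0.84
(616.0, 191.0, 140.0, 84.0) turn [0.0, 0.1, -0.5] shift [0.12, 0.19, -13.18]
(451.0, 234.0, 140.0, 95.0) turn [0.0, 0.1, -11.5] shift [17.0, 2.6, -13.21]
(451.0, 234.0, 14.0, 96.0) turn [0.0, 0.1, -12.5] shift [17.02, 2.59, -0.61]
```

View pics/w5.png

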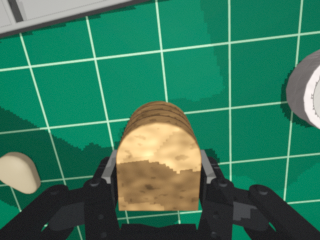

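Call:
{"fn": "carry_out", "kwargs": {"moves": [[[0,0,0],[0,0,-4],4],[[0,0,0],[3,0.5,-6],4],[[0,0,-8],[9,1.5,-6],4],[[0,0,-12.5],[14,2.3,-6],4],[[0,0,-12.5],[17,2.6,-6],4]]}}

```text
t: 6.45
eef_pos: [0.448, 0.2347, 0.0676]
tool_rot: [-0.0, -0.054, 0.999, 0.0]
contact_force: [0.9, -0.3, -0.7]
gripper_width: 0.604
```

```bash
cat > look.py <<'E'
import sys
from station import bot
from h import *
from plan import plan
# look.py name yawdeg cams...: fit in cams
def look(n,yaw,cams):
    v=[]
    for c in cams:
        k=cam(bot,c); bot.read_camera(c); l=bot.silhouettes(n,c)
        print(c,[(round(d['score'],2),d['location'],int(d['region'].sum())) for d in l[:3]])
        if l: v.append((k,l[0]['region']))
    for u in ([v] if len(v)<2 else [v]+[[i] for i in v]):
        s,_,io=fit(n,u,np.radians([yaw-12,yaw])); print(n,(s[:2]*1000).round(1),np.degrees(s[2]).round(1),io)
if __name__=='__main__': look(sys.argv[1],float(sys.argv[2]),sys.argv[3:])
E
python3 plan.py 452,234,12,96; python3 - <<'E'
from station import bot
import cv2,numpy as np
cv2.imwrite('pics/w6.png',np.hstack([bot.read_camera('wrist')[::2,::2,::-1],bot.read_camera('side')[240:480,200:520,::-1]]))
E
```

```text
t 6.45 pos [448.  234.7  67.6] phi 96.2 w 0.604 F [ 0.9 -0.3 -0.7] q7 0.83
(452.0, 234.0, 12.0, 96.0) turn [0.0, -0.0, 0.2] shift [-0.39, -0.12, 5.56]
```

View pics/w6.png

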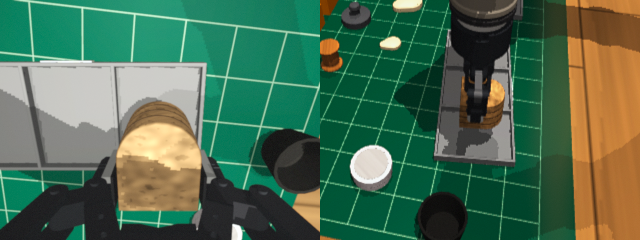

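Call:
{"fn": "carry_out", "kwargs": {"moves": [[[0,0,0],[-0.4,-0.1,3],4],[[0,0,0],[-0.4,-0.1,5],4],[[0,0,0],[-0.4,-0.1,5.5],4],[[0,0,0],[-0.4,-0.1,5.5],6.5],[[0,0,0],[-0.4,-0.1,5.5],6.5]]}}

```text
t: 7.18
eef_pos: [0.4555, 0.2338, 0.013]
tool_rot: [0.001, -0.052, 0.999, 0.0]
contact_force: [-0.0, -0.2, 0.0]
gripper_width: 0.76
```

```bash
python3 plan.py 452,234,120,96 460,-300,120,60 467,-397,110,24
```

```text
t 7.17 pos [455.5 233.8  13. ] phi 96.0 w 0.760 F [-0.  -0.2  0. ] q7 0.78
(452.0, 234.0, 120.0, 96.0) turn [0.0, 0.1, -0.0] shift [0.33, 0.07, -10.7]
(460.0, -300.0, 120.0, 60.0) turn [0.1, 0.1, 36.0] shift [5.1, -53.12, -10.75]
(467.0, -397.0, 110.0, 24.0) turn [0.1, 0.1, 72.0] shift [5.42, -62.84, -9.76]
```

Call:
{"fn": "carry_out", "kwargs": {"moves": [[[0,0,0],[0,0,-6],6.5],[[0,0,0],[0,0,-12],6.5],[[0,0,9],[0.7,-6,-13],6.5],[[0,0,18],[1.4,-12,-13],6.5],[[0,0,27],[2,-18,-13],6.5]]}}

```text
t: 7.8
eef_pos: [0.454, 0.0506, 0.1435]
tool_rot: [0.001, 0.185, 0.983, 0.0]
contact_force: [1.6, -1.0, 0.2]
gripper_width: 0.761
```

```bash
python3 look.py tray3 6 wrist; python3 look.py heel_tall_c 6 side;  python3 look.py bar_c 115 side scene; python3 plan.py 467,-397,140,25 
```

```text
wrist [(0.91, [422.9, 170.1], 58259), (0.72, [91.7, 288.4], 30537)]
tray3 [450.1 144.7] 6.2 [np.float64(0.818)]
side [(0.22, [253.5, 409.0], 1521)]
heel_tall_c [578.  323.8] 32.6 [np.float64(0.657)]
side []
scene [(0.74, [164.1, 323.1], 444), (0.68, [240.6, 250.6], 3117)]
bar_c [ 467.7 -400. ] 113.0 [np.float64(0.879)]
t 8.20 pos [453.8  53.9 142.4] phi 69.2 w 0.762 F [-0.1  0.5  0.7] q7 0.86
(467.0, -397.0, 140.0, 25.0) turn [0.1, -0.0, 44.2] shift [-17.26, -41.67, 0.21]
```

Call:
{"fn": "carry_out", "kwargs": {"moves": [[[0,0,9],[-2.3,-5.6,0],6.5],[[0,0,18],[-4.6,-11.2,0],6.5],[[0,0,27],[-6.9,-16.8,0],6.5],[[0,0,36],[-9.2,-22.4,0],6.5],[[0,0,44],[-11.5,-28,0],6.5]]}}

```text
t: 8.82
eef_pos: [0.4615, -0.251, 0.1422]
tool_rot: [0.0, 0.538, 0.843, 0.0]
contact_force: [1.1, 0.3, -0.6]
gripper_width: 0.76
```

```bash
python3 plan.py 467,-399,120,24
```

```text
t 8.82 pos [ 461.5 -251.   142.2] phi 24.9 w 0.760 F [ 1.1  0.3 -0.6] q7 0.82
(467.0, -399.0, 120.0, 24.0) turn [0.0, 0.0, 0.9] shift [-13.66, -5.73, 2.22]
```

Call:
{"fn": "carry_out", "kwargs": {"moves": [[[0,0,1],[-5,-2.1,0.8],5.5],[[0,0,1],[-10,-4.2,1.6],5.5],[[0,0,1],[-13.7,-5.7,2.2],5.5],[[0,0,1],[-13.7,-5.7,2.2],5.5]]}}

```text
t: 9.32
eef_pos: [0.4664, -0.4012, 0.1192]
tool_rot: [-0.0, 0.546, 0.838, -0.001]
contact_force: [-0.5, -0.0, 0.0]
gripper_width: 0.639
```

```bash
python3 look.py bar_c 115 wrist; python3 plan.py 467,-399,-8,24
```

```text
wrist [(0.76, [316.9, 213.4], 5651)]
bar_c [ 466.2 -398.7] 116.2 [np.float64(0.973)]
t 9.43 pos [ 467.5 -397.3  119.5] phi 24.1 w 0.644 F [0.6 0.2 0.7] q7 1.05
(467.0, -399.0, -8.0, 24.0) turn [0.0, -0.1, 0.1] shift [-0.15, -0.12, 12.75]
```

Call:
{"fn": "carry_out", "kwargs": {"moves": [[[0,0,-2],[-0.1,-0.1,5],5.5],[[0,0,-2],[-0.1,-0.1,9.5],5.5],[[0,0,-2],[-0.1,-0.1,12],5.5],[[0,0,-2],[-0.1,-0.1,12.9],5.5],[[0,0,-2],[-0.1,-0.1,12.9],5.5]]}}

```text
t: 10.05
eef_pos: [0.4671, -0.3988, -0.0086]
tool_rot: [-0.0, 0.529, 0.849, 0.0]
contact_force: [0.8, -0.2, 0.2]
gripper_width: 0.64
```

Call:
{"fn": "carry_out", "kwargs": {"moves": [[[0,0,0],[0,0,0],1],[[0,0,0],[0,0,0],1],[[0,0,0],[0,0,0],1],[[0,0,0],[0,0,0],1]]}}

```text
t: 10.55
eef_pos: [0.4673, -0.4005, -0.0073]
tool_rot: [0.001, 0.53, 0.848, 0.0]
contact_force: [-0.3, 0.9, 6.7]
gripper_width: 0.282
```

Call:
{"fn": "carry_out", "kwargs": {"moves": [[[0,0,0],[0,0,-2],1],[[0,0,0],[0,0,-5],1],[[0,0,0],[0,0,-8],1],[[0,0,0],[0,0,-8],1]]}}

```text
t: 11.05
eef_pos: [0.468, -0.4016, 0.075]
tool_rot: [0.003, 0.53, 0.848, -0.0]
contact_force: [-0.2, 0.4, -1.2]
gripper_width: 0.284
```

```bash
python3 plan.py 452,145,72,96; python3 - <<'E'
from station import bot
import cv2,numpy as np
cv2.imwrite('pics/w7.png',np.hstack([bot.read_camera('wrist')[::2,::2,::-1],bot.read_camera('side')[60:300,200:520,::-1]]))
E
```

```text
t 11.05 pos [ 468.  -401.6   75. ] phi 26.0 w 0.284 F [-0.2  0.4 -1.2] q7 1.08
(452.0, 145.0, 72.0, 96.0) turn [-0.0, 0.4, -70.0] shift [49.84, 22.5, 0.08]
```

View pics/w7.png

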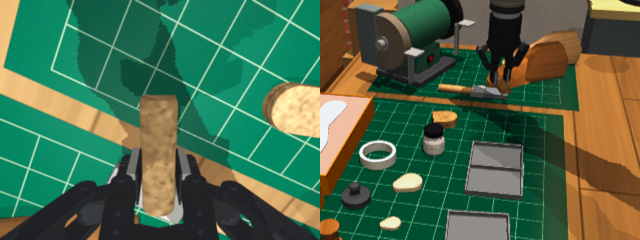

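Call:
{"fn": "carry_out", "kwargs": {"moves": [[[0,0,-8],[5,2.25,-1],1],[[0,0,-17],[10.5,4.7,-1],1],[[0,0,-26],[16,7.2,-1],1],[[0,0,-35],[21.5,9.7,-1],1],[[0,0,-44],[27,12.2,-1],1]]}}

```text
t: 11.78
eef_pos: [0.4566, -0.1018, 0.0805]
tool_rot: [-0.001, 0.171, 0.985, 0.0]
contact_force: [1.9, 0.5, -0.6]
gripper_width: 0.281
```

```bash
python3 plan.py 452,145,80,96
```

```text
t 11.78 pos [ 456.6 -101.8   80.5] phi 70.3 w 0.281 F [ 1.9  0.5 -0.6] q7 1.20
(452.0, 145.0, 80.0, 96.0) turn [0.0, -0.1, -25.7] shift [8.75, 23.08, 0.06]
```

Call:
{"fn": "carry_out", "kwargs": {"moves": [[[0,0,-8],[2,5.3,0],1],[[0,0,-17],[4,10.6,0],1],[[0,0,-25],[6,15.9,0],1],[[0,0,-25.7],[8,21,0],1],[[0,0,-25.7],[8.7,23,0],1]]}}

```text
t: 12.4
eef_pos: [0.4533, 0.1457, 0.0806]
tool_rot: [-0.001, -0.052, 0.999, 0.001]
contact_force: [-0.7, -0.0, -1.0]
gripper_width: 0.285
```

```bash
python3 plan.py 452,145,0,96;  python3 - <<'E'
from station import bot
import cv2,numpy as np
cv2.imwrite('pics/w8.png',np.hstack([bot.read_camera('wrist')[::2,::2,::-1],bot.read_camera('side')[200:440,260:580,::-1]]))
E
```

```text
t 12.40 pos [453.3 145.7  80.6] phi 96.0 w 0.285 F [-0.7 -0.  -1. ] q7 1.03
(452.0, 145.0, 0.0, 96.0) turn [0.1, -0.1, -0.0] shift [0.13, -0.07, 8.06]
```

View pics/w8.png

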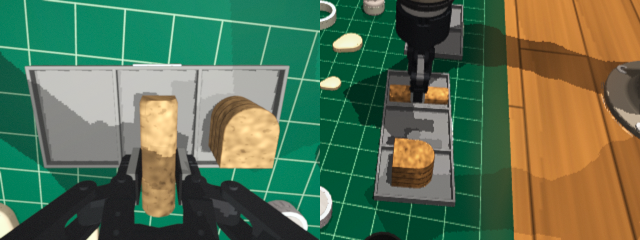

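Call:
{"fn": "carry_out", "kwargs": {"moves": [[[0,0,0],[0.1,0,4],1],[[0,0,0],[0.1,0,7],1],[[0,0,0],[0.1,0,8.3],1],[[0,0,0],[0.1,0,8.3],1],[[0,0,0],[0.1,0,8.3],4.2]]}}

```text
t: 13.12
eef_pos: [0.454, 0.1416, -0.0015]
tool_rot: [0.0, -0.049, 0.999, 0.0]
contact_force: [-0.0, -0.0, 0.2]
gripper_width: 0.479
```

Call:
{"fn": "carry_out", "kwargs": {"moves": [[[0,0,0],[0,0,0],4.2],[[0,0,0],[0,0,0],4.2],[[0,0,0],[0,0,-5],4.2],[[0,0,0],[0,0,-10],4.2],[[0,0,0],[0,0,-14],4.2]]}}

```text
t: 13.75
eef_pos: [0.4538, 0.1422, 0.1403]
tool_rot: [0.001, -0.05, 0.999, 0.0]
contact_force: [0.0, -0.3, -0.0]
gripper_width: 0.493
```

```bash
python3 look.py bar_c 0 wrist; python3 plan.py 599,-199,140,10 599,-199,25,10
```

```text
wrist [(0.8, [314.8, 208.0], 5046)]
bar_c [452.2 141.4] 5.5 [np.float64(0.981)]
t 13.85 pos [456.3 143.2 142.5] phi 95.7 w 0.492 F [ 1.1  0.6 -0.7] q7 1.08
(599.0, -199.0, 140.0, 10.0) turn [0.4, 0.3, 85.7] shift [-10.81, -35.46, 0.28]
(599.0, -199.0, 25.0, 10.0) turn [0.4, 0.3, 85.7] shift [-10.71, -35.48, 11.78]
```

Call:
{"fn": "carry_out", "kwargs": {"moves": [[[0,0,0],[-1.6,-5.5,0],8.54],[[0,0,0],[-3.3,-11,0],8.54],[[0,0,0],[-5,-16.5,0],8.54],[[0,0,0],[-6.7,-22,0],8.54],[[0,0,0],[-8.3,-27.5,0],8.54]]}}

```text
t: 14.48
eef_pos: [0.5635, -0.1251, 0.1374]
tool_rot: [-0.0, -0.05, 0.999, 0.0]
contact_force: [1.1, 0.6, 0.5]
gripper_width: 1.0
```

Call:
{"fn": "carry_out", "kwargs": {"moves": [[[0,0,0],[-1.4,-4,0],8.54],[[0,0,0],[-2.5,-8,0],8.54],[[0,0,0],[-2.5,-8,0],8.54],[[0,0,0],[-2.5,-8,0],8.54]]}}

```text
t: 14.98
eef_pos: [0.5956, -0.1995, 0.1372]
tool_rot: [-0.001, -0.05, 0.999, 0.001]
contact_force: [-0.2, -0.1, -0.1]
gripper_width: 0.998
```

```bash
python3 look.py jar_c 0 wrist; python3 plan.py 599,-199,10,96
```

```text
wrist [(0.89, [319.2, 230.3], 6019)]
jar_c [ 594.2 -198. ] -6.2 [np.float64(0.879)]
t 15.07 pos [ 595.8 -198.7  137.7] phi 95.8 w 1.003 F [ 0.2 -0.1  0.2] q7 1.77
(599.0, -199.0, 10.0, 96.0) turn [0.1, -0.0, -0.2] shift [-0.32, -0.08, 12.77]
```

Call:
{"fn": "carry_out", "kwargs": {"moves": [[[0,0,0],[-0.2,0,5],8.54],[[0,0,0],[-0.2,0,9.5],8.54],[[0,0,0],[-0.2,0,12.5],8.54],[[0,0,0],[-0.2,0,12.8],8.54],[[0,0,0],[-0.2,0,12.8],3.5]]}}

```text
t: 15.7
eef_pos: [0.5989, -0.1997, 0.0111]
tool_rot: [0.001, -0.05, 0.999, -0.0]
contact_force: [-0.4, -0.6, 0.9]
gripper_width: 0.817
```

Call:
{"fn": "carry_out", "kwargs": {"moves": [[[0,0,0],[0,0,0],3.5],[[0,0,0],[0,0,0],3.5],[[0,0,0],[0,0,0],3.5],[[0,0,0],[0,0,-4],3.5],[[0,0,0],[0,0,-8],3.5]]}}

```text
t: 16.32
eef_pos: [0.5982, -0.2003, 0.0918]
tool_rot: [0.0, -0.05, 0.999, -0.0]
contact_force: [0.5, 0.1, -1.1]
gripper_width: 0.549
```

```bash
python3 plan.py 461,55.5,90,96
```

```text
t 16.32 pos [ 598.2 -200.3   91.8] phi 95.7 w 0.549 F [ 0.5  0.1 -1.1] q7 1.75
(461.0, 55.5, 90.0, 96.0) turn [-0.0, 0.0, -0.3] shift [11.11, 26.82, 0.17]
```

Call:
{"fn": "carry_out", "kwargs": {"moves": [[[0,0,0],[2.2,5.3,0],3.5],[[0,0,0],[4.4,10.7,0],3.5],[[0,0,0],[6.7,16.1,0],3.5],[[0,0,0],[8.9,21.5,0],3.5],[[0,0,0],[11.1,26.8,0],3.5]]}}

```text
t: 16.95
eef_pos: [0.4608, 0.0569, 0.0913]
tool_rot: [0.001, -0.05, 0.999, 0.0]
contact_force: [1.3, 1.9, -2.1]
gripper_width: 0.551
```

Call:
{"fn": "carry_out", "kwargs": {"moves": [[[0,0,0],[0,0,0],3.5],[[0,0,0],[0,0,0],3.5]]}}

```text
t: 17.2
eef_pos: [0.4619, 0.0551, 0.091]
tool_rot: [0.001, -0.05, 0.999, -0.0]
contact_force: [0.4, -0.1, -1.2]
gripper_width: 0.547
```

```bash
python3 plan.py 461,55,15,96; python3 look.py jar_c 0 wrist;python3 - <<'E'
from station import bot
import cv2,numpy as np
cv2.imwrite('pics/w9.png',np.hstack([bot.read_camera('wrist')[::2,::2,::-1],bot.read_camera('scene')[120:360,180:500,::-1]]))
E
```

```text
t 17.20 pos [461.9  55.1  91. ] phi 95.7 w 0.547 F [ 0.4 -0.1 -1.2] q7 1.25
(461.0, 55.0, 15.0, 96.0) turn [-0.0, 0.1, -0.3] shift [0.1, 0.01, 7.6]
wrist [(0.59, [317.5, 335.2], 23026)]
jar_c [503.   65.7] -2.9 [np.float64(0.45)]
```

View pics/w9.png

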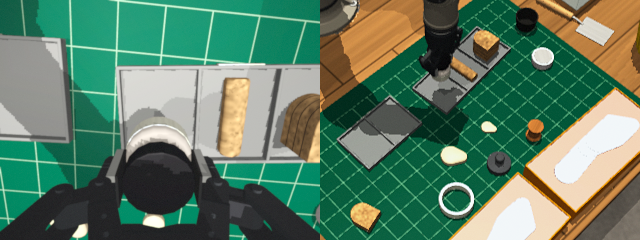

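Call:
{"fn": "carry_out", "kwargs": {"moves": [[[0,0,0],[0,0,4],3.5],[[0,0,0],[0,0,6.8],3.5],[[0,0,0],[0,0,7.6],3.5],[[0,0,0],[0,0,7.6],3.5],[[0,0,0],[0,0,7.6],6.5]]}}

```text
t: 18.02
eef_pos: [0.4618, 0.0547, 0.0145]
tool_rot: [0.0, -0.049, 0.999, -0.0]
contact_force: [0.2, 1.2, 0.1]
gripper_width: 0.743
```

Call:
{"fn": "carry_out", "kwargs": {"moves": [[[0,0,0],[0,0,0],6.5],[[0,0,0],[0,0,0],6.5],[[0,0,0],[0,0,-5],7],[[0,0,0],[0,0,-10],7],[[0,0,0],[0,0,-13],7]]}}

```text
t: 18.65
eef_pos: [0.462, 0.0555, 0.1465]
tool_rot: [0.001, -0.05, 0.999, 0.0]
contact_force: [1.5, -0.1, -0.4]
gripper_width: 0.817
```

```bash
python3 look.py jar_c 0 wrist; python3 plan.py 602,-320,140,106
```

```text
wrist [(0.69, [312.4, 218.9], 5826)]
jar_c [456.6  54.2] 12.7 [np.float64(0.912)]
t 18.75 pos [463.6  55.8 147.4] phi 95.7 w 0.820 F [0.  0.2 0.1] q7 1.29
(602.0, -320.0, 140.0, 106.0) turn [-0.0, 0.4, -10.3] shift [-10.05, -38.76, 0.8]
```

Call:
{"fn": "carry_out", "kwargs": {"moves": [[[0,0,-5],[-1.4,-5.5,0],8.54],[[0,0,-10],[-2.9,-11,0],8.54],[[0,0,-10.3],[-4.3,-16.5,0],8.54],[[0,0,-10.3],[-5.7,-22,0],8.54],[[0,0,-10.3],[-7.1,-27.5,0],8.54]]}}

```text
t: 19.38
eef_pos: [0.559, -0.2129, 0.1429]
tool_rot: [-0.001, -0.139, 0.99, 0.0]
contact_force: [0.8, 0.6, 0.9]
gripper_width: 1.002
```

```bash
python3 plan.py 602,-320,130,106
```

```text
t 19.38 pos [ 559.  -212.9  142.9] phi 106.0 w 1.002 F [0.8 0.6 0.9] q7 1.99
(602.0, -320.0, 130.0, 106.0) turn [0.0, -0.1, 0.0] shift [-1.18, -11.48, 1.28]
```

Call:
{"fn": "carry_out", "kwargs": {"moves": [[[0,0,0],[-0.6,-5.5,0.6],8.54],[[0,0,0],[-1.2,-11.5,1.3],8.54],[[0,0,0],[-1.2,-11.5,1.3],8.54],[[0,0,0],[-1.2,-11.5,1.3],8.54]]}}

```text
t: 19.88
eef_pos: [0.6017, -0.3177, 0.1296]
tool_rot: [-0.001, -0.139, 0.99, 0.001]
contact_force: [0.1, 0.8, -0.4]
gripper_width: 1.004
```

```bash
python3 look.py heel_low_c 16 wrist; python3 plan.py 602,-320,-3,106
```

```text
wrist [(0.76, [314.1, 211.0], 6873)]
heel_low_c [ 593.1 -320.6] 16.0 [np.float64(0.965)]
t 19.98 pos [ 602.3 -316.4  130.6] phi 106.1 w 1.001 F [ 0.2 -0.   0.9] q7 2.13
(602.0, -320.0, -3.0, 106.0) turn [0.1, -0.0, 0.1] shift [0.12, -0.35, 13.36]
```

Call:
{"fn": "carry_out", "kwargs": {"moves": [[[0,0,0],[0.1,-0.2,5],8.54],[[0,0,0],[0.1,-0.2,10],8.54],[[0,0,0],[0.1,-0.2,13],8.54],[[0,0,0],[0.1,-0.2,13.5],8.54],[[0,0,0],[0.1,-0.2,13.5],3.5]]}}

```text
t: 20.6
eef_pos: [0.6027, -0.3201, -0.0028]
tool_rot: [0.001, -0.14, 0.99, -0.0]
contact_force: [-0.2, 0.4, 0.5]
gripper_width: 0.816
```

Call:
{"fn": "carry_out", "kwargs": {"moves": [[[0,0,0],[0,0,0],3.5],[[0,0,0],[0,0,0],3.5],[[0,0,0],[0,0,0],3.5],[[0,0,0],[0,0,-3],3.5],[[0,0,0],[0,0,-8],3.5]]}}

```text
t: 21.22
eef_pos: [0.6006, -0.3202, 0.0759]
tool_rot: [-0.001, -0.139, 0.99, 0.001]
contact_force: [0.7, -0.2, 0.4]
gripper_width: 0.589
```

```bash
python3 plan.py 450,-195,80,2
```

```text
t 21.23 pos [ 600.6 -320.2   75.9] phi 106.0 w 0.589 F [ 0.7 -0.2  0.4] q7 2.11
(450.0, -195.0, 80.0, 2.0) turn [0.2, -0.0, -76.0] shift [11.03, 16.19, -0.35]
```

Call:
{"fn": "carry_out", "kwargs": {"moves": [[[0,0,10],[2,3,0],3.5],[[0,0,20],[4,6,0],3.5],[[0,0,30],[6,9,0],3.5],[[0,0,40],[8,11.5,0],3.5],[[0,0,50],[10,14,0],3.5]]}}

```text
t: 21.85
eef_pos: [0.4668, -0.2131, 0.0769]
tool_rot: [0.001, 0.295, 0.955, 0.0]
contact_force: [-0.1, 0.4, -1.0]
gripper_width: 0.593
```

```bash
python3 plan.py 450,-199,76,2
```

```text
t 21.85 pos [ 466.8 -213.1   76.9] phi 55.7 w 0.593 F [-0.1  0.4 -1. ] q7 1.26
(450.0, -199.0, 76.0, 2.0) turn [0.1, 0.1, 53.7] shift [2.18, 0.22, 0.09]
```

Call:
{"fn": "carry_out", "kwargs": {"moves": [[[0,0,10],[1,0.1,0],3.5],[[0,0,20],[2.1,0.2,0],3.5],[[0,0,30],[2.1,0.2,0],3.5],[[0,0,40],[2.1,0.2,0],3.5],[[0,0,50],[2.1,0.2,0],3.5]]}}

```text
t: 22.48
eef_pos: [0.4514, -0.2003, 0.0769]
tool_rot: [0.001, 0.671, 0.741, 0.001]
contact_force: [0.0, 0.5, -0.7]
gripper_width: 0.596
```

```bash
python3 look.py tray2 2 wrist; python3 plan.py 450,-199,2,2;python3 - <<'E'
from station import bot
import cv2,numpy as np
cv2.imwrite('pics/w10.png',np.hstack([bot.read_camera('wrist')[::2,::2,::-1],bot.read_camera('scene')[120:360,180:500,::-1]]))
E
```

```text
wrist [(0.91, [321.1, 120.2], 58617)]
tray2 [ 444.2 -101.1] 2.5 [np.float64(0.878)]
t 22.57 pos [ 451.4 -200.2   76.8] phi 6.0 w 0.592 F [ 0.   0.2 -0.7] q7 0.50
(450.0, -199.0, 2.0, 2.0) turn [0.1, 0.0, 4.0] shift [0.14, -0.13, 7.48]
```

View pics/w10.png

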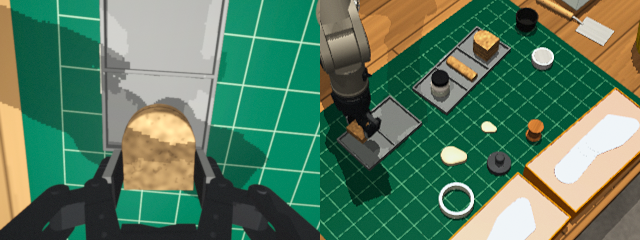

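Call:
{"fn": "carry_out", "kwargs": {"moves": [[[0,0,4],[0.1,-0.3,4],3.5],[[0,0,4],[0.1,-0.3,6.5],3.5],[[0,0,4],[0.1,-0.3,7.6],3.5],[[0,0,4],[0.1,-0.3,7.6],3.5],[[0,0,4],[0.1,-0.3,7.6],6.4]]}}

```text
t: 23.3
eef_pos: [0.4484, -0.1998, 0.0006]
tool_rot: [0.0, 0.694, 0.72, 0.0]
contact_force: [0.3, -0.8, 0.1]
gripper_width: 0.747
```

Call:
{"fn": "carry_out", "kwargs": {"moves": [[[0,0,0],[0,0,0],6.4],[[0,0,0],[0,0,0],6.4],[[0,0,0],[0,0,-5],6.4],[[0,0,0],[0,0,-10],6.4],[[0,0,0],[0,0,-14],6.4]]}}

```text
t: 23.92
eef_pos: [0.4481, -0.1997, 0.1421]
tool_rot: [0.001, 0.695, 0.719, 0.0]
contact_force: [1.1, 1.2, 0.3]
gripper_width: 0.747
```

```bash
python3 look.py heel_low_c -88 wrist; python3 look.py dome_large_c 39 scene side; python3 plan.py 620,-63,130,-51
```

```text
wrist [(0.68, [316.2, 204.0], 6599)]
heel_low_c [ 447.4 -190.3] -87.9 [np.float64(0.992)]
scene [(0.73, [312.2, 278.3], 426), (0.32, [298.7, 203.7], 435)]
side [(0.65, [287.3, 242.5], 444)]
dome_large_c [621.9 -64.1] 43.9 [np.float64(0.949), np.float64(0.841)]
dome_large_c [622. -64.] 37.2 [np.float64(0.968)]
dome_large_c [620.1 -59.2] 40.3 [np.float64(0.931)]
t 24.23 pos [ 447.  -199.2  139.1] phi 2.0 w 0.752 F [-0.7 -0.4 -0.5] q7 0.41
(620.0, -63.0, 130.0, -51.0) turn [-0.1, 0.0, 53.0] shift [13.01, 17.77, 0.88]
```

Call:
{"fn": "carry_out", "kwargs": {"moves": [[[0,0,10],[3.3,4.4,0],7],[[0,0,20],[6.5,8.9,0],7],[[0,0,30],[9.8,13.3,0.5],7],[[0,0,40],[13,17.8,0.9],7],[[0,0,50],[13,17.8,0.9],7]]}}

```text
t: 24.85
eef_pos: [0.6232, -0.0582, 0.1283]
tool_rot: [-0.001, 0.933, 0.359, -0.001]
contact_force: [-0.8, -1.6, -0.4]
gripper_width: 0.818
```

```bash
python3 look.py dome_large_c 39 wrist; python3 plan.py 620,-63,-9,-51
```

```text
wrist [(0.97, [318.9, 217.6], 5170)]
dome_large_c [619.8 -61.8] 39.0 [np.float64(0.973)]
t 24.95 pos [620.4 -62.5 128.7] phi -48.0 w 0.818 F [-0.2 -0.6 -0.8] q7 -0.65
(620.0, -63.0, -9.0, -51.0) turn [-0.1, 0.2, 3.0] shift [-0.02, 0.03, 13.77]
```

Call:
{"fn": "carry_out", "kwargs": {"moves": [[[0,0,3],[0,0,5],7],[[0,0,3],[0,0,10],7],[[0,0,3],[0,0,13],7],[[0,0,3],[0,0,13.8],7],[[0,0,3],[0,0,13.8],7]]}}

```text
t: 25.58
eef_pos: [0.6208, -0.0642, -0.0069]
tool_rot: [-0.0, 0.943, 0.334, -0.0]
contact_force: [0.0, 0.3, 1.2]
gripper_width: 0.82
```

Call:
{"fn": "carry_out", "kwargs": {"moves": [[[0,0,0],[0,0,0],3.5],[[0,0,0],[0,0,0],3.5],[[0,0,0],[0,0,0],3.5],[[0,0,0],[0,0,0],3.5]], "newtons": 25}}

```text
t: 26.08
eef_pos: [0.6228, -0.063, -0.004]
tool_rot: [0.0, 0.943, 0.334, 0.002]
contact_force: [-3.4, 1.5, 12.8]
gripper_width: 0.411
```

Call:
{"fn": "carry_out", "kwargs": {"moves": [[[0,0,0],[0,0,-4],3.5],[[0,0,0],[0,0,-8],6.6],[[0,0,0],[0,0,-12],6.6],[[0,0,0],[0,0,-12],6.6],[[0,0,0],[0,0,-12],6.6]]}}

```text
t: 26.7
eef_pos: [0.6211, -0.0632, 0.1135]
tool_rot: [-0.0, 0.943, 0.334, 0.0]
contact_force: [-0.4, -0.1, -0.9]
gripper_width: 0.772
```

```bash
python3 look.py dome_large_c 39 wrist; python3 plan.py 620,-62,-14,-51
```

```text
wrist [(0.66, [313.7, 215.6], 5800), (0.62, [265.5, 418.7], 9405)]
dome_large_c [620.1 -62.2] 38.1 [np.float64(0.979)]
t 26.80 pos [620.4 -63.3 112.2] phi -51.0 w 0.777 F [-0.6  0.2 -0.3] q7 -0.68
(620.0, -62.0, -14.0, -51.0) turn [-0.1, 0.1, 0.0] shift [0.06, -0.11, 12.62]
```

Call:
{"fn": "carry_out", "kwargs": {"moves": [[[0,0,0],[0,-0.1,5],6.6],[[0,0,0],[0,-0.1,9],6.6],[[0,0,0],[0,-0.1,12],6.6],[[0,0,0],[0,-0.1,12.7],6.6],[[0,0,0],[0,-0.1,12.7],6.6]]}}

```text
t: 27.42
eef_pos: [0.6203, -0.0629, -0.0142]
tool_rot: [-0.0, 0.943, 0.334, -0.0]
contact_force: [0.1, 0.2, 0.7]
gripper_width: 0.771
```

Call:
{"fn": "carry_out", "kwargs": {"moves": [[[0,0,0],[0,0,0],4.2],[[0,0,0],[0,0,0],4.2],[[0,0,0],[0,0,0],4.2],[[0,0,0],[0,0,0],4.2]]}}

```text
t: 27.92
eef_pos: [0.6217, -0.0629, -0.0124]
tool_rot: [0.0, 0.943, 0.334, 0.001]
contact_force: [-0.7, -0.1, 6.8]
gripper_width: 0.564
```

Call:
{"fn": "carry_out", "kwargs": {"moves": [[[0,0,0],[0,0,-1.5],4.2],[[0,0,0],[0,0,-4],4.2],[[0,0,0],[0,0,-8],4.2],[[0,0,0],[0,0,-9],4.2],[[0,0,0],[0,0,-9],4.2]]}}

```text
t: 28.55
eef_pos: [0.621, -0.0625, 0.077]
tool_rot: [0.0, 0.943, 0.334, 0.001]
contact_force: [0.1, 0.5, -0.8]
gripper_width: 0.568
```

```bash
python3 look.py dome_large_c 39 side; python3 plan.py 446,-101,78,2; python3 - <<'E'
from station import bot
import cv2,numpy as np
cv2.imwrite('pics/w11.png',np.hstack([bot.read_camera('wrist')[::2,::2,::-1],bot.read_camera('side')[120:360,180:500,::-1]]))
E
```

```text
side [(0.84, [279.9, 208.5], 280)]
dome_large_c [ 672.8 -180.6] 75.5 [np.float64(0.733)]
t 28.65 pos [619.7 -62.4  75.2] phi -51.0 w 0.568 F [-0.4  0.5 -0.9] q7 -0.66
(446.0, -101.0, 78.0, 2.0) turn [-0.1, 0.0, -53.0] shift [-15.93, -7.94, -0.25]
```

View pics/w11.png

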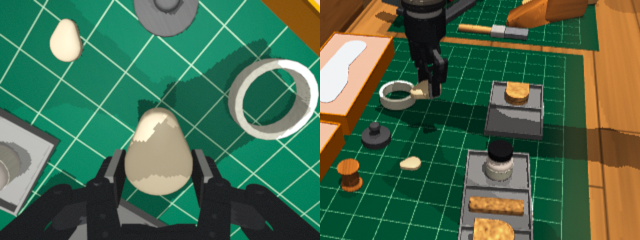

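Call:
{"fn": "carry_out", "kwargs": {"moves": [[[0,0,-10],[-4,-1.8,0],4.2],[[0,0,-20],[-8,-3.6,0],4.2],[[0,0,-30],[-12,-5.4,0],4.2],[[0,0,-40],[-16.4,-7.3,0],4.2],[[0,0,-50],[-16.4,-7.3,0],4.2]]}}

```text
t: 29.38
eef_pos: [0.442, -0.1103, 0.0749]
tool_rot: [-0.002, 0.712, 0.702, -0.002]
contact_force: [0.8, 1.2, -0.7]
gripper_width: 0.565
```

```bash
python3 plan.py 446.5,-109,-9,2
```

```text
t 29.38 pos [ 442.  -110.3   74.9] phi -0.8 w 0.565 F [ 0.8  1.2 -0.7] q7 0.17
(446.5, -109.0, -9.0, 2.0) turn [-0.3, -0.0, -2.8] shift [0.13, 0.5, 8.39]
```

Call:
{"fn": "carry_out", "kwargs": {"moves": [[[0,0,-2.5],[0.1,0.4,4],4.2],[[0,0,-2.5],[0.1,0.4,7],4.2],[[0,0,-2.5],[0.1,0.4,8.2],4.2],[[0,0,-2.5],[0.1,0.4,8.3],4.2],[[0,0,-2.5],[0.1,0.4,8.3],6.2]]}}

```text
t: 30.0
eef_pos: [0.4517, -0.1084, -0.0063]
tool_rot: [0.0, 0.698, 0.716, 0.0]
contact_force: [-0.1, -0.5, -0.2]
gripper_width: 0.724
```

Call:
{"fn": "carry_out", "kwargs": {"moves": [[[0,0,0],[0,0,0],6.2],[[0,0,0],[0,0,0],6.2],[[0,0,0],[0,0,-5],6.2],[[0,0,0],[0,0,-10],6.2],[[0,0,0],[0,0,-14],6.2]]}}

```text
t: 30.62
eef_pos: [0.4515, -0.1083, 0.1353]
tool_rot: [0.001, 0.698, 0.716, 0.001]
contact_force: [0.8, -0.1, -0.2]
gripper_width: 0.724
```

```bash
python3 look.py dome_large_c 92 wrist; python3 plan.py 620,-220,300,2
```

```text
wrist [(0.77, [313.2, 209.7], 5040)]
dome_large_c [ 450.8 -109.2] 91.5 [np.float64(0.98)]
t 30.73 pos [ 454.2 -108.7  137.4] phi 1.5 w 0.724 F [-0.   0.8  0.2] q7 0.18
(620.0, -220.0, 300.0, 2.0) turn [0.5, 0.0, -0.5] shift [-11.57, 16.43, -16.11]
```

Move clear and take a final look from the scene and side cameras.

Call:
{"fn": "carry_out", "kwargs": {"moves": [[[0,0,0],[0,0,-5],6.2],[[0,0,0],[-2,4,-8],6.2],[[0,0,0],[-4,9,-10],6.2],[[0,0,0],[-6,14,-10],6.2],[[0,0,0],[-6,14,-10],6.2]]}}

```text
t: 31.35
eef_pos: [0.595, -0.1655, 0.2315]
tool_rot: [0.0, 0.698, 0.716, -0.0]
contact_force: [-1.1, -0.5, -0.7]
gripper_width: 0.728
```

```bash
python3 - <<'E'
from station import bot
import cv2,numpy as np
a=bot.read_camera('side')[120:470,190:490,::-1];b=bot.read_camera('scene')[120:395,150:470,::-1]
a=cv2.resize(a,None,fx=1.3,fy=1.3);b=cv2.resize(b,(406,a.shape[0]*1 if 0 else 349));b=cv2.copyMakeBorder(b,0,a.shape[0]-349,0,0,0)
cv2.imwrite('pics/f.png',np.hstack([a,b]))
E
python3 look.py dome_small_c 25 side; python3 look.py tin_c 0 scene side
```

```text
side [(0.62, [268.3, 284.2], 223), (0.43, [378.9, 209.8], 483)]
dome_small_c [624.5  64.8] 28.6 [np.float64(0.918)]
scene [(0.68, [401.4, 177.4], 414)]
side [(0.95, [253.0, 411.5], 1495)]
tin_c [582.7 322.1] 4.5 [np.float64(0.894), np.float64(0.886)]
tin_c [584.2 320.8] -1.0 [np.float64(0.912)]
tin_c [581.3 322.2] 14.2 [np.float64(0.899)]
```

View pics/f.png

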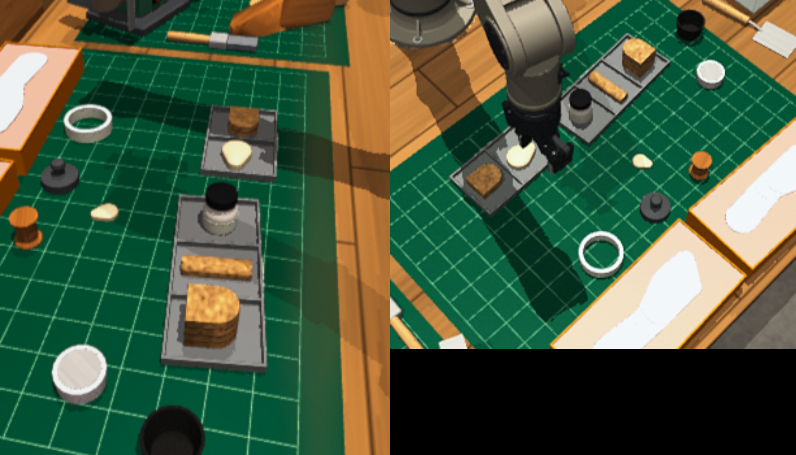

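All five parts sit one to a compartment. The small dome and the tin are where they were.

```bash
python3 -c "
from station import bot
print(bot.hand_in())"
```

```text
the job is handed in; nothing more can be done
None
```

The job is done and handed in at about 32 s. The three-compartment tray holds the tall heel raise, the rocker bar and the jar. The two-compartment tray holds the low heel raise and the large dome.

**Last checks:**
- The final side and scene pictures show one part in each compartment, lying flat and the right way up.
- Wrist-camera fits put the bar, jar, low heel and large dome well inside their compartments. I judged the tall heel's final place from the pictures only.
- The small dome and the tin are within about 2 mm of where they were at the start, which is within the measuring error.

**What disagreed or went wrong:**
- **Fingertip position:** the fingertips stood about 13 mm behind the reported TCP, not 17 mm ahead of it as described. Because of this, the first tall-heel grasp closed on top of the block, with about 15 N on it. I worked at corrected heights from then on.
- **Large dome:** its first grasp also rode up over the top, with about 13 N on it. I regrasped it lower and it had not moved.
- **Camera disagreement:** the scene and side cameras differed by up to 6 mm in y. I used the wrist camera to settle the positions of the later parts.

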